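# Cups on their coasters

## Robot

A 6-joint arm with a two-finger parallel gripper is mounted at the origin on the work surface. World frame = base frame: x ahead of the robot, y to its left, z up, the work surface at z = 0. Lengths are in m, angles in rad, forces in N, time in s.
With the tool pointing down it reaches from about 0.3 to 1 m from the base axis. Payload 5.1 kg.
Tool frame: the origin (TCP) lies at the centre of the arm's flange, where the gripper is bolted on; the fingertips stand 190 mm ahead of it and the grasp point (between the pads) lies 171 mm ahead of it; x points along the fingers, y is the direction in which the jaws open and shut, and the axes are right-handed (so a half turn about x gives the same grasp; the last joint's range is limited). The gripper opens to 95 mm and grips with 3 to 60 N. Pads are 20 mm wide; open, the fingers measure 119 mm over their backs; the gripper's body (75 mm by 180 mm) begins 59 mm behind the grasp point.
Start: joints at [1.058, 0.124, 1.65, -0, 1.367, -0.083], TCP at [0.271, 0.591, 0.405] pointing down, gripper open.
Joint ranges: [-2.61, 2.61], [-1.02, 2.33], [0.03, 2.71], [-1.35, 4.49], [0.32, 2.68], [-2.91, 2.91]. Speed limits (rad/s): [2.57, 2.57, 3.14, 3.14, 3.14, 3.14].

## Interface

Orientations are given as [roll, pitch, yaw] about the fixed x, y, z axes, in that order (R = Rz(yaw) Ry(pitch) Rx(roll)).
In Python, from station import robot gives the robot as it stands.
- The arm moves only by the shell command python3 -m inch 'ROWS'. ROWS is a JSON object of lists of equal length, an entry for each row: "slide": the shift along the world's x, y, z in cm, a list of three; "yaw": the turn about the world's z in degrees; "gripper": the opening, from 0 (shut) to 1 (fully open). A call has exactly 5 rows; each row shifts and turns the commanded pose from where the row before left it; what a row does not reach is not made up. A row lasts 1/8 s, in which the tool goes at most 62.5 mm and 10.7 degrees, less where a joint would pass 70% of its speed; a pose out of reach is approached as far as the arm can. A call with a gripper value outside its range is refused whole. The fingers move at their own pace and stop on an object; the grip force is fixed at half the most. Time passes only in rows, so rows that do not move let the fingers close, or fill a call up. It gives the time, the measured TCP pose, the force and the opening at its end, in the units of the state.
- robot.observe(): the state, without advancing time (a new reading comes with each control period).
- robot.capture(name): name is "scene" or "top" or "wrist"; returns the picture (400x640x3 uint8, red, green, blue); there is no depth.
- robot.get_calibration(name): a dict with "mtx" (3x3 intrinsics, pixels), "extrinsics" (4x4, takes a point from world to camera coordinates). Camera axes: x right, y down, z forward; pixel columns grow to the right and rows downward; lengths in m; the calibration is good to about 2 mm. A picture is of the moment at which its call begins: read the wrist's pose just before it. get_calibration takes no time and is no camera call; for the wrist camera it gives the pose at the moment of the call.
- robot.finish_job(): hands the job in, once; it reports no verdict.
The state is a dict: "time_s": time; "joint_pos": joint angles; "dq": joint speeds; "tau": joint torques, N m; "position": TCP position; "tool_rot": TCP orientation; "force": force on the tool from outside, world axes, zero at the start; "wrist_torque": the same for the moment, N m; "gripper_width": opening from 0.0 (shut) to 1.0 (fully open).
Only numpy, scipy, OpenCV 4.12 (cv2) and the standard library are available. Lean on these libraries where they do the work, as an engineer would, in place of code of your own. Each camera call takes 0.05 s, during which the arm holds its last target.

## Task

Get the cups off the tablecloth: stand each of the three open cups upright in the middle of the coaster with the same colour. The candle is in the way on one of the coasters, so it must go to the middle of the square slate mat. Set everything down gently without dropping or tipping it, and leave the lidded jar and the plant pot where they are.

Things in the scene. Friction and masses are not known exactly. Their poses are not given: they have to be found in the camera images.
- cup_red: open, empty, handleless red cup, a plain red cylinder 60 mm across and 75 mm tall (wall 4 mm, foot tapering to 50 mm over the lowest 10 mm), about 0.18 kg, standing loose on the table. Origin: centre of its underside, z up. Round, so its yaw does not matter.
- cup_green: open, empty, handleless green cup, a plain green cylinder 60 mm across and 75 mm tall (wall 4 mm, foot tapering to 50 mm over the lowest 10 mm), about 0.18 kg, standing loose on the table. Origin: centre of its underside, z up. Round, so its yaw does not matter.
- cup_blue: open, empty, handleless blue cup, a plain blue cylinder 60 mm across and 75 mm tall (wall 4 mm, foot tapering to 50 mm over the lowest 10 mm), about 0.18 kg, standing loose on the table. Origin: centre of its underside, z up. Round, so its yaw does not matter.
- coaster_red: round coaster 92 mm across, 8 mm thick, pale wood rim with a red inlay 82 mm across; it does not slide. Origin: centre of its underside (its top is 8 mm above it), z up. One of the three coasters has the candle on it at the start.
- coaster_green: round coaster 92 mm across, 8 mm thick, pale wood rim with a green inlay 82 mm across; it does not slide. Origin: centre of its underside (its top is 8 mm above it), z up. One of the three coasters has the candle on it at the start.
- coaster_blue: round coaster 92 mm across, 8 mm thick, pale wood rim with a blue inlay 82 mm across; it does not slide. Origin: centre of its underside (its top is 8 mm above it), z up. One of the three coasters has the candle on it at the start.
- candle: candle in a brass-coloured tin, cylinder 56 mm across and 50 mm tall, cream wax top with a short soft wick 7 mm high, about 0.16 kg, loose, standing on one of the coasters at the start. Origin: centre of its underside, z up.
- slate: square dark slate mat for the candle, 100 x 100 x 8 mm; it does not slide. Origin: centre of its underside (its top is 8 mm above it), z up, x and y along its sides.
- jar: bystander: green sugar jar with a pale wooden lid and a ball knob, 62 mm across and 83 mm tall in all, loose. Origin: centre of its underside. (Folded brown reading glasses, 130 x 50 mm and 21 mm high, also lie loose among the things, long side roughly across the table (y); they are not listed and it does not matter if they are nudged.)
- pot: bystander: small red plant pot with a green succulent, 62 mm across at its rim, 50 mm tall, leaves up to 80 mm, loose. Origin: centre of its underside.
Things that resemble listed ones, but are neither listed nor needed, are in the scene too. Of the things that look like the slate, the largest one is meant.

How it is judged:
At the end, for the whole second after the job is handed in: Each cup stands upright on the coaster of its own colour and the candle on the slate mat, each centred within 13 mm, resting on the mat's top (within 4 mm in height), tilted less than 0.1 rad, released and at rest (horizontal distance between cup_red and coaster_red below 0.013 m and z of cup_red in the frame of coaster_red between 0.004 and 0.012 m and angle between each of cup_red, cup_green, cup_blue, candle's own z axis and vertical below 0.1 rad and linear speed of each of cup_red, cup_green, cup_blue, candle below 0.02 m/s and angular speed of each of cup_red, cup_green, cup_blue, candle below 0.2 rad/s and horizontal distance between cup_green and coaster_green below 0.013 m and z of cup_green in the frame of coaster_green between 0.004 and 0.012 m and horizontal distance between cup_blue and coaster_blue below 0.013 m and z of cup_blue in the frame of coaster_blue between 0.004 and 0.012 m and horizontal distance between candle and slate below 0.013 m and z of candle in the frame of slate between 0.004 and 0.012 m); the robot touches nothing.
It fails at once if the lidded jar is moved more than 20 mm or tipped (distance of jar from where it was at the start of the episode above 0.02 m or angle between jar's own z axis and vertical above 0.35 rad).
It fails at once if the plant pot is moved more than 20 mm or tipped (distance of pot from where it was at the start of the episode above 0.02 m or angle between pot's own z axis and vertical above 0.35 rad).
It fails at once if a cup or the candle is tipped by more than 40 degrees (angle between any of cup_red, cup_green, cup_blue, candle's own z axis and vertical above 0.7 rad).
It fails at once if a cup or the candle is dropped: it comes down on the table or a mat faster than 0.8 m/s ((height (world z) of cup_red below 0.045 m and linear speed of cup_red above 0.8 m/s) or (height (world z) of cup_green below 0.045 m and linear speed of cup_green above 0.8 m/s) or (height (world z) of cup_blue below 0.045 m and linear speed of cup_blue above 0.8 m/s) or (height (world z) of candle below 0.045 m and linear speed of candle above 0.8 m/s)).
It also fails if it takes over 120 s, if anything falls off the work surface, if the arm or the gripper's body presses on something with over 40 N, if the wrist force passes 120 N, or if a joint passes its speed limit or range.

## Working session

There is one attempt and no reset: what is moved stays moved. The work goes in short steps, Python scripts to look and compute and a shell command to move; the robot and the scene stay as the last step left them, time stands still between calls to the robot, and variables do not carry over. Pictures are saved under pics/ and viewed, and the job is handed in when it is done.

```bash
mkdir -p pics; python3 - <<'E'
from station import robot
import cv2,numpy as np
s=robot.observe();print(s)
for n in("scene","top"):
    im=robot.capture(n);cv2.imwrite(f"pics/{n}0.png",im[:,:,::-1])
    c=robot.get_calibration(n);print(n,np.round(c["mtx"],1).tolist(),np.round(c["extrinsics"],3).tolist())
E
```

```text
{'time_s': 0.0, 'joint_pos': array([ 1.05838515e+00,  1.24511061e-01,  1.65165769e+00,  1.44571697e-05,
        1.36743782e+00, -8.25848427e-02]), 'dq': array([-1.00007086e-03,  1.61953902e-05,  1.12619193e-04, -1.01156362e-03,
        1.30486071e-03,  1.02112861e-04]), 'tau': array([ 2.14902087e-03, -4.17591441e+01, -3.59934676e+01,  7.76615250e-02,
        4.92710865e-02, -1.73081498e-04]), 'position': array([0.27076226, 0.59065885, 0.40349242]), 'tool_rot': array([-1.66040886,  1.56878237, -2.09023813]), 'force': array([ 0.16527317,  0.08995156, -0.15325709]), 'wrist_torque': array([-0.00403425, -0.00038661, -0.03529873]), 'gripper_width': 1.0024906491907817}
scene [[402.3, 0.0, 326.6], [0.0, 402.3, 197.7], [0.0, 0.0, 1.0]] [[-0.644, 0.765, 0.009, 0.339], [0.523, 0.449, -0.725, -0.16], [-0.558, -0.462, -0.689, 1.244], [0.0, 0.0, 0.0, 1.0]]
top [[370.1, 0.0, 324.2], [0.0, 370.1, 203.1], [0.0, 0.0, 1.0]] [[-0.0, -1.0, 0.027, -0.079], [-0.998, -0.002, -0.068, 0.41], [0.068, -0.027, -0.997, 1.078], [0.0, 0.0, 0.0, 1.0]]
```

View pics/top0.png

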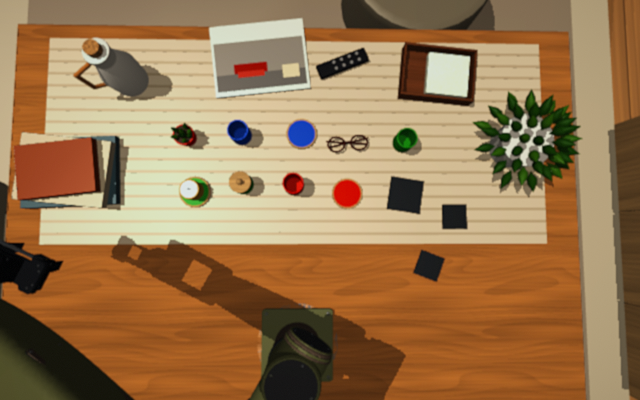

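View pics/scene0.png

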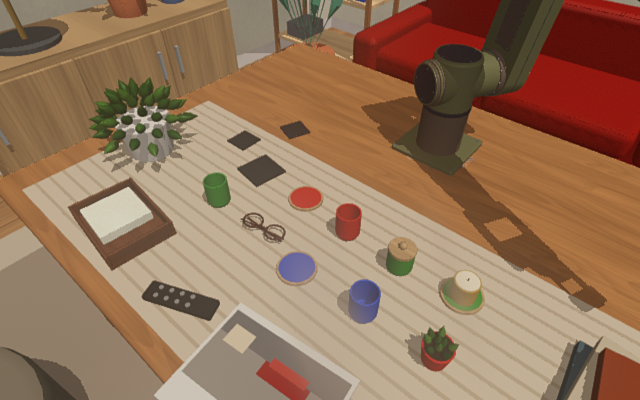

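```bash
cat > vis.py <<'E'
import cv2,numpy as np
from scipy.optimize import minimize
def proj(c,P):
    P=np.atleast_2d(P);q=P@c["extrinsics"][:3,:3].T+c["extrinsics"][:3,3];p=q@c["mtx"].T;return p[:,:2]/p[:,2:]
def back(c,uv,z):
    R=c["extrinsics"][:3,:3];t=c["extrinsics"][:3,3];d=R.T@np.linalg.solve(c["mtx"],[uv[0],uv[1],1]);o=-R.T@t
    return (o+d*(z-o[2])/d[2])[:2]
A=np.linspace(0,2*np.pi,48,endpoint=False)
CUP=[(.025,0),(.03,.01),(.03,.075)];COAST=[(.041,.008)];TIN=[(.028,0),(.028,.05)]
def sil(c,xy,prof,z0=0):
    P=np.vstack([np.c_[xy[0]+r*np.cos(A),xy[1]+r*np.sin(A),0*A+z+z0] for r,z in prof])
    return cv2.convexHull(proj(c,P).astype(np.float32))
def render(h,shape,S=8):
    m=np.zeros((shape[0],shape[1]),np.uint8)
    cv2.fillPoly(m,[np.round(h*256).astype(np.int32)],255,cv2.LINE_AA,8);return m/255.
def fit(c,mask,prof,xy0,z0=0):
    # match centroid+extent of silhouettes: minimise area of disagreement
    f=lambda p:np.abs(render(sil(c,p,prof,z0),mask.shape)-mask).sum()
    r=minimize(f,xy0,method="Nelder-Mead",options=dict(initial_simplex=np.array([xy0,np.add(xy0,[.015,0]),np.add(xy0,[0,.015])]),xatol=1e-4,fatol=.05))
    return r.x,r.fun/max(mask.sum(),1)
def cmask(im,col,seed,rad=45):
    h=cv2.cvtColor(im,cv2.COLOR_RGB2HSV);H,S,V=[h[:,:,i].astype(int) for i in range(3)]
    ok={"red":((H<8)|(H>172))&(S>150),"green":(H>45)&(H<85)&(S>90),"blue":(H>105)&(H<130)&(S>110)}[col]&(V>35)
    n,l,st,ce=cv2.connectedComponentsWithStats(ok.astype(np.uint8))
    d=[np.hypot(*(ce[i]-seed))+ (1e3 if st[i,4]<60 else 0) for i in range(n)];d[0]=1e9
    i=int(np.argmin(d));return (l==i).astype(float)
E
python3 - <<'E'
from vis import *
from station import robot
T={"top":{"cr":(292,183),"cg":(404,139),"cb":(238,131),"kr":(346,193),"kb":(301,133)},
"scene":{"cr":(348,222),"cg":(216,190),"cb":(364,302),"kr":(306,198),"kb":(297,267)}}
for n in T:
    im=cv2.imread(f"pics/{n}0.png")[:,:,::-1].copy();c=robot.get_calibration(n);ov=im[:,:,::-1].copy()
    for k,s in T[n].items():
        m=cmask(im,{"r":"red","g":"green","b":"blue"}[k[1]],s)
        p,e=fit(c,m,CUP if k[0]=="c" else COAST,back(c,s,.04 if k[0]=="c" else 0))
        print(n,k,np.round(p,4),round(e,3),m.sum())
    if n=="top":
        g=cv2.cvtColor(im,cv2.COLOR_RGB2GRAY)<60
        nn,l,st,ce=cv2.connectedComponentsWithStats(g.astype(np.uint8))
        for i in range(1,nn):
            if 200<st[i,4]<2500 and ce[i][0]>370 and ce[i][0]<480: print("dark",ce[i].round(1),st[i,4],back(c,ce[i],.008).round(4),cv2.minAreaRect(np.argwhere(l==i)[:,::-1].astype(np.float32)))
    cv2.imwrite(f"pics/{n}crop.png",cv2.resize(ov[110:290,160:480] if n=="top" else ov[110:340,180:500],None,fx=2.5,fy=2.5,interpolation=cv2.INTER_CUBIC))
E
```

```text
top cr [0.4635 0.0104] 0.194 372.0
top cg [ 0.5942 -0.3142] 0.318 395.0
top cb [0.6139 0.1666] 0.277 416.0
top kr [ 0.4391 -0.1462] 0.116 573.0
top kb [ 0.6211 -0.0089] 0.154 544.0
dark [467.4  19.9] 287 [ 0.9821 -0.5245] ((469.10675048828125, 19.04909324645996), (13.535079956054688, 52.69013595581055), 55.66978073120117)
dark [428.9  74.1] 2190 [ 0.8075 -0.4003] ((437.607666015625, 73.95941162109375), (75.76807403564453, 56.320133209228516), 5.906140327453613)
dark [404.9 194.7] 1006 [ 0.4359 -0.3209] ((405.0509948730469, 194.6556854248047), (32.094154357910156, 31.691146850585938), 8.426968574523926)
dark [454.  216.1] 535 [ 0.372  -0.4678] ((454.0, 216.0), (22.0, 24.0), 90.0)
dark [428.5 265.2] 603 [ 0.2265 -0.3879] ((428.6232604980469, 265.1712341308594), (24.929765701293945, 24.6956844329834), 20.556045532226562)
scene cr [0.4594 0.0104] 0.283 723.0
scene cg [ 0.5885 -0.3165] 0.394 606.0
scene cb [0.5303 0.1397] 20.551 55.0
scene kr [ 0.438  -0.1469] 0.132 506.0
scene kb [-1.6265 -1.0694] 1.0 5.0
```

View pics/topcrop.png

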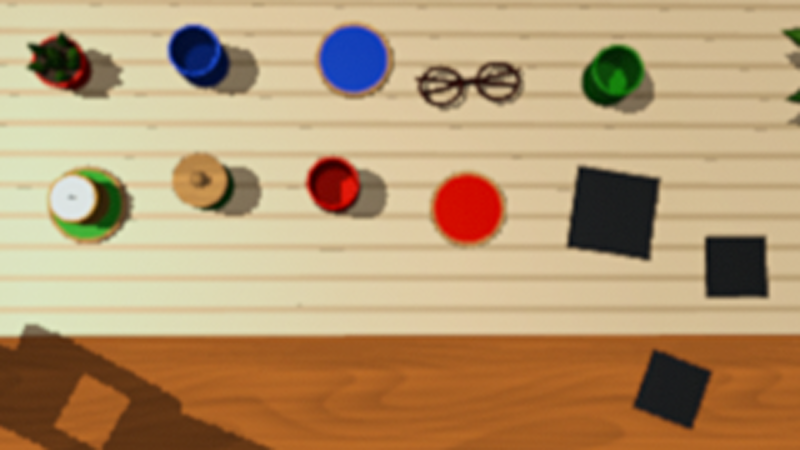

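View pics/scenecrop.png

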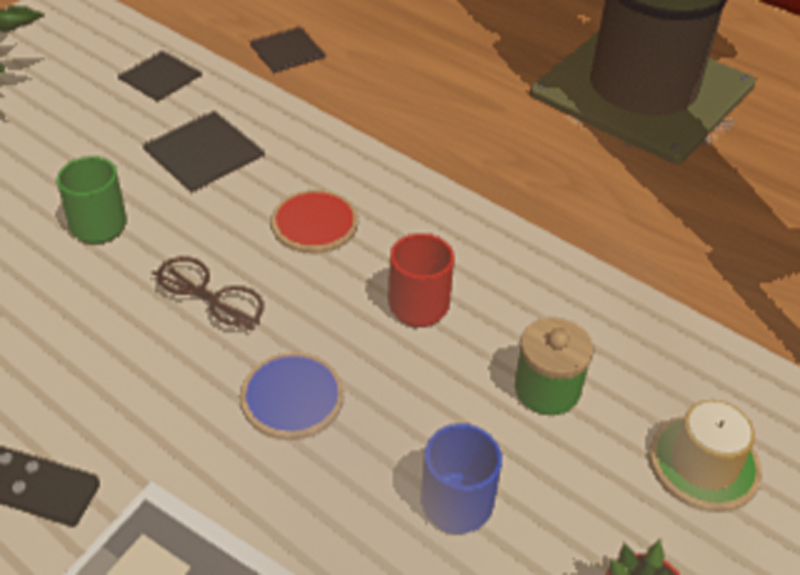

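The wanted slate is the large square at top (405,194): about 32 px, or 100 mm. The two at (454,216) and (428,265) are about 24 px, so they are decoys. The cup fits have large residuals, so I'll check the overlays.

```bash
cat > m.py <<'E'
from vis import *
from station import robot
import vis
def cm2(im,col,seed):
    h=cv2.cvtColor(im,cv2.COLOR_RGB2HSV);H,S,V=[h[:,:,i].astype(int) for i in range(3)]
    ok={"red":((H<8)|(H>172))&(S>130),"green":(H>45)&(H<85)&(S>80),"blue":(H>100)&(H<135)&(S>80)}[col]&(V>20)
    n,l,st,ce=cv2.connectedComponentsWithStats(ok.astype(np.uint8))
    d=[np.hypot(*(ce[i]-seed))+(1e3 if st[i,4]<60 else 0) for i in range(n)];d[0]=1e9
    m=(l==int(np.argmin(d))).astype(np.uint8)
    cs,_=cv2.findContours(m,cv2.RETR_EXTERNAL,cv2.CHAIN_APPROX_NONE)
    m2=np.zeros_like(m);cv2.fillPoly(m2,[cv2.convexHull(max(cs,key=len))],1);return m2.astype(float)
E
python3 - <<'E'
from m import *
T={"top":{"cr":(292,183),"cg":(404,139),"cb":(238,131),"kr":(346,193),"kb":(301,133),"kg":(194,191)},
"scene":{"cr":(348,222),"cg":(216,190),"cb":(364,302),"kr":(306,198),"kb":(297,267)}}
for n in T:
    im=cv2.imread(f"pics/{n}0.png")[:,:,::-1].copy();c=robot.get_calibration(n)
    x0,y0=(160,110) if n=="top" else (180,110)
    big=cv2.resize(im[:,:,::-1][y0:y0+(100 if n=="top" else 230),x0:x0+(280 if n=="top" else 320)],None,fx=2.8,fy=2.8,interpolation=cv2.INTER_CUBIC)
    def draw(h,col=(0,255,255)): cv2.polylines(big,[np.round((h-[x0-.5,y0-.5])*2.8).astype(np.int32)],True,col,1)
    for k,s in T[n].items():
        m=cm2(im,{"r":"red","g":"green","b":"blue"}[k[1]],s)
        pr=CUP if k[0]=="c" else COAST
        p,e=fit(c,m,pr,back(c,s,.04 if k[0]=="c" else 0))
        print(n,k,np.round(p,4),round(e,3),m.sum());draw(sil(c,p,pr))
    # green coaster rim & candle
    h=cv2.cvtColor(im,cv2.COLOR_RGB2HSV)
    cv2.imwrite(f"pics/{n}ov.png",big)
E
```

```text
top cr [0.4636 0.0112] 0.155 385.0
top cg [ 0.5946 -0.3141] 0.212 431.0
top cb [0.611 0.167] 0.213 439.0
top kr [ 0.4394 -0.1462] 0.093 586.0
top kb [ 0.6189 -0.0086] 0.102 572.0
top kg [0.4439 0.3023] 0.403 465.0
scene cr [0.4602 0.0096] 0.127 827.0
scene cg [ 0.5888 -0.3162] 0.227 690.0
scene cb [0.6029 0.1634] 0.604 778.0
scene kr [ 0.4398 -0.1454] 0.112 517.0
scene kb [ 0.6184 -0.016 ] 0.338 686.0
```

View pics/topov.png

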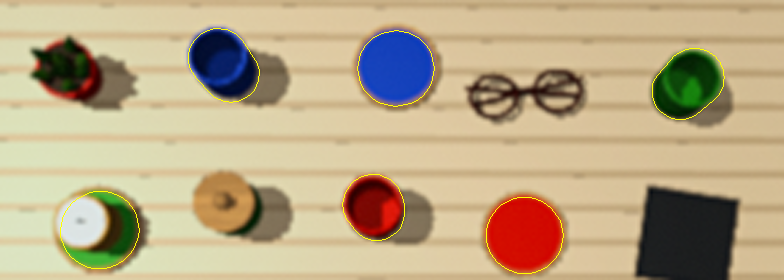

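View pics/sceneov.png

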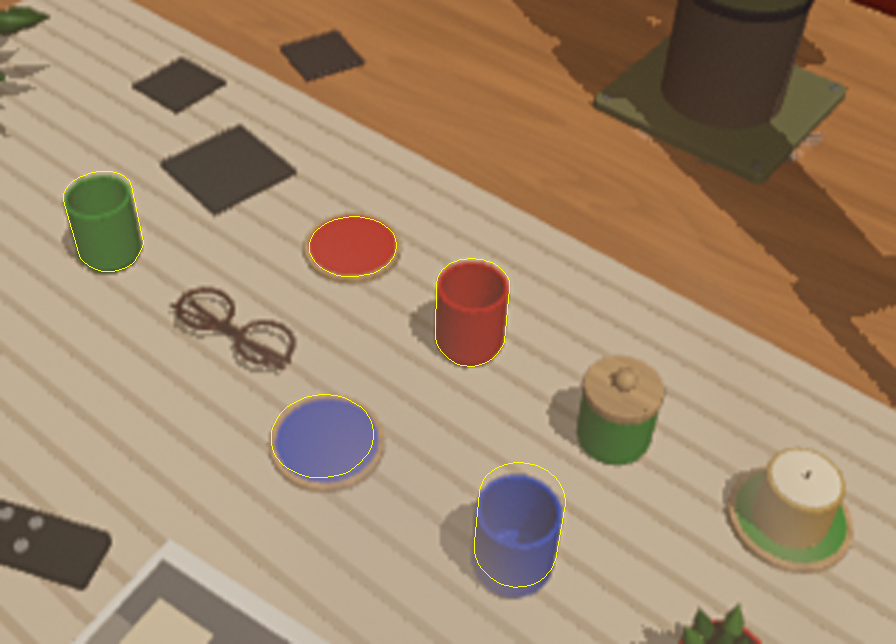

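```bash
python3 -m inch '{"slide":[[3,-5,0],[3,-5,0],[3,-5,0],[3,-5,0],[3,-5,0]],"yaw":[0,0,0,0,0],"gripper":[1,1,1,1,1]}'
python3 - <<'E'
from m import *
s=robot.observe();c=robot.get_calibration("wrist")
im=robot.capture("wrist");cv2.imwrite("pics/w1.png",im[:,:,::-1])
from scipy.spatial.transform import Rotation as R
M=R.from_euler("xyz",s["tool_rot"]).as_matrix();print(M.round(3),s["position"])
print(np.linalg.inv(c["extrinsics"]).round(3),c["mtx"])
E
```

```text
time_s: 0.72
position: [0.4213, 0.3391, 0.4043]
tool_rot: [-1.905, 1.57, -2.334]
force: [0.8, 0.8, -0.6]
gripper_width: 0.997
[[-0.     0.416  0.909]
 [-0.     0.909 -0.416]
 [-1.    -0.    -0.   ]] [0.42134261 0.33910609 0.40433435]
[[ 0.416  0.884  0.213  0.361]
 [ 0.909 -0.405 -0.097  0.368]
 [ 0.     0.234 -0.972  0.383]
 [ 0.     0.     0.     1.   ]] [[326.47300678   0.         319.67768769]
 [  0.         326.47300678 199.09826525]
 [  0.           0.           1.        ]]
```

View pics/w1.png

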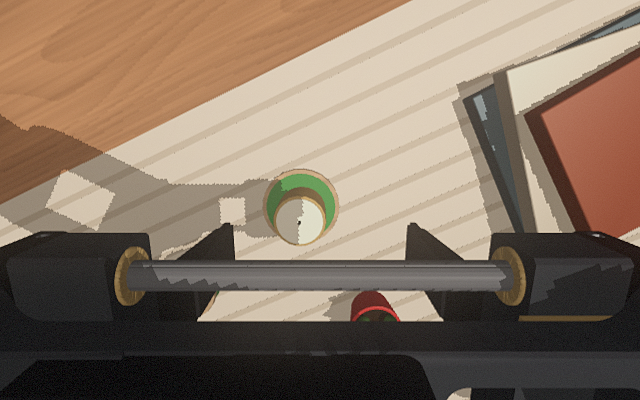

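```bash
python3 - <<'E'
from m import *
c=robot.get_calibration("wrist");im=cv2.imread("pics/w1.png");p=robot.observe()["position"]
k=back(c,(299,219),.058);g=back(c,(301,206),.008);print("candle",k,"coaster",g,"pot",back(c,(376,305),.05),p)
b=cv2.resize(im[150:270,230:370],None,fx=5,fy=5,interpolation=cv2.INTER_CUBIC)
for h in(sil(c,k,[(.028,.058)]),sil(c,k,[(.028,.008)]),sil(c,g,[(.046,.008)]),sil(c,g,[(.041,.008)])):
    cv2.polylines(b,[np.round((h-[229.5,149.5])*5).astype(np.int32)],True,(0,0,255),1)
cv2.imwrite("pics/w1b.png",b)
c=robot.get_calibration("top")
print("jar",back(c,(240,182),.075),"pot",back(c,(184,132),.05))
E
```

```text
candle [0.44565616 0.30100364] coaster [0.44474643 0.30051052] pot [0.576743   0.33461127] [0.42400338 0.33494025 0.40428453]
jar [0.46414054 0.15721503] pot [0.61097504 0.32408335]
```

View pics/w1b.png

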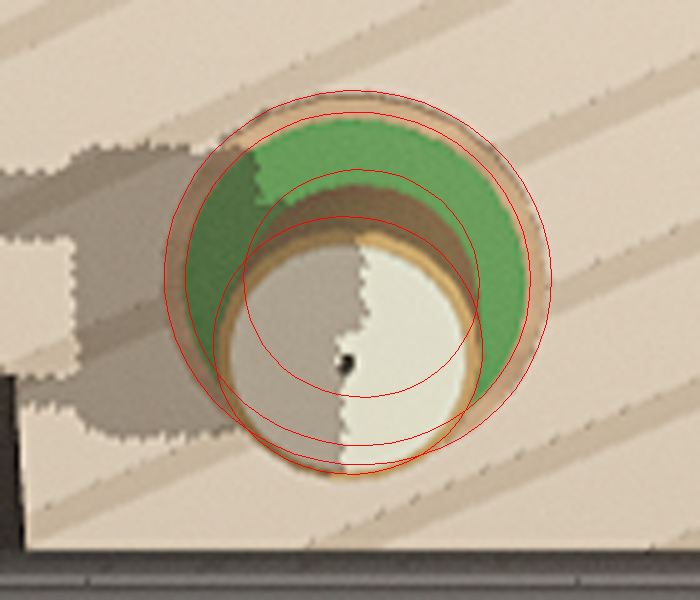

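```bash
cat >> m.py <<'E'
def shot(n,name):
    s=robot.observe();c=robot.get_calibration(n);im=robot.capture(n)
    cv2.imwrite(f"pics/{name}.png",im[:,:,::-1]);np.savez(f"{name}.npz",p=s["position"],**c);print("tcp",s["position"].round(4),"t",s["time_s"])
def load(name):
    return dict(np.load(f"{name}.npz")),cv2.imread(f"pics/{name}.png")
def overlay(name,hs,roi,f,out):
    c,im=load(name);x,y,w,h=roi
    b=cv2.resize(im[y:y+h,x:x+w],None,fx=f,fy=f,interpolation=cv2.INTER_CUBIC)
    for q in hs: cv2.polylines(b,[np.round((q-[x-.5,y-.5])*f).astype(np.int32)],True,(0,0,255),1)
    cv2.imwrite(f"pics/{out}.png",b)
E
python3 -m inch '{"slide":[[2.2,-3.9,0],[0,0,0],[0,0,0],[0,0,0],[0,0,0]],"yaw":[0,0,0,0,0],"gripper":[1,1,1,1,1]}'
python3 -c "
from m import *
shot('wrist','w2')"
```

```text
time_s: 1.4
position: [0.4424, 0.3027, 0.4047]
tool_rot: [-2.674, 1.571, -3.102]
force: [-0.4, 0.8, 1.1]
gripper_width: 1.0
tcp [0.4424 0.3027 0.4047] t 1.4
```

View pics/w2.png

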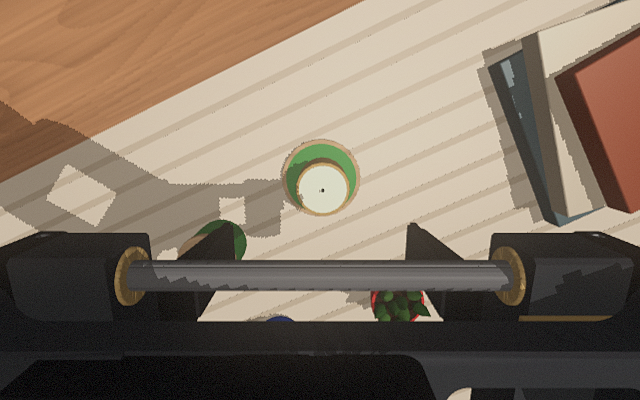

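Settled wrist view: candle top at (322,188), green coaster around (321,177), pot at (398,305).

```bash
python3 - <<'E'
from m import *
c,im=load("w2")
k=back(c,(322.5,188.5),.058);g=back(c,(320.5,177.5),.008);print("candle",k,"coaster",g)
overlay("w2",[sil(c,k,[(.028,.058)]),sil(c,k,[(.028,.008)]),sil(c,g,[(.046,.008)]),sil(c,g,[(.041,.008)])],(260,120,120,110),5,"w2b")
E
```

```text
candle [0.444227   0.30611478] coaster [0.44095667 0.30554075]
```

View pics/w2b.png

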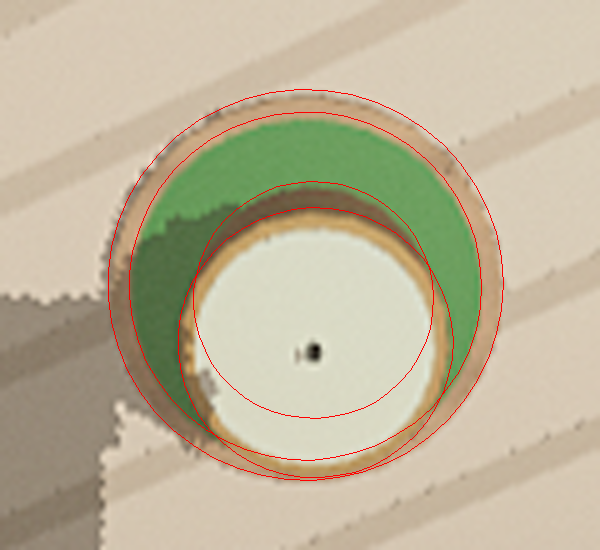

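```bash
python3 -m inch '{"slide":[[0.2,0.2,-5],[0,0,-5],[0,0,-5],[0,0,-4],[0,0,0]],"yaw":[0,0,0,0,0],"gripper":[1,1,1,1,1]}'; python3 -m inch '{"slide":[[0,0,0],[0,0,0],[0,0,0],[0,0,0],[0,0,0]],"yaw":[0,0,0,0,0],"gripper":[0.3,0.3,0.3,0.3,0.3]}';python3 -m inch '{"slide":[[0,0,0],[0,0,0],[0,0,0],[0,0,0],[0,0,0]],"yaw":[0,0,0,0,0],"gripper":[0.3,0.3,0.3,0.3,0.3]}'
```

```text
time_s: 2.08
position: [0.4431, 0.3034, 0.2111]
tool_rot: [-2.21, 1.563, -2.639]
force: [-0.6, 0.3, -0.2]
gripper_width: 1.003
time_s: 2.7
position: [0.4451, 0.304, 0.2154]
tool_rot: [1.057, 1.57, 0.627]
force: [-0.6, 0.5, 2.2]
gripper_width: 0.58
time_s: 3.32
position: [0.4451, 0.304, 0.2154]
tool_rot: [0.954, 1.57, 0.524]
force: [-0.8, -0.1, 4.6]
gripper_width: 0.584
```

```bash
python3 -m inch '{"slide":[[0,0,2],[0,0,5],[0,0,5],[0,0,2],[0,-2,0]],"yaw":[0,0,0,0,0],"gripper":[0.3,0.3,0.3,0.3,0.3]}'; python3 -m inch '{"slide":[[0,-4,0],[0,-5,0],[0,-5,0],[0,-5,0],[0,-5,0]],"yaw":[0,0,0,0,0],"gripper":[0.3,0.3,0.3,0.3,0.3]}';python3 -m inch '{"slide":[[0,-5,0],[0,-5,0],[0,-5,0],[0,-4,0],[0,-2,0]],"yaw":[0,0,0,0,0],"gripper":[0.3,0.3,0.3,0.3,0.3]}'
python3 -c "
from m import *
shot('top','t2')"
python3 -m inch '{"slide":[[0,-4,0],[0,-4,0],[0,-3,0],[0,0,0],[0,0,0]],"yaw":[0,0,0,0,0],"gripper":[0.3,0.3,0.3,0.3,0.3]}'
python3 -c "
from m import *
shot('wrist','w3')"
```

```text
time_s: 3.95
position: [0.4449, 0.2839, 0.3552]
tool_rot: [0.788, 1.569, 0.36]
force: [0.3, -0.3, -1.2]
gripper_width: 0.584
time_s: 4.58
position: [0.4433, 0.0416, 0.3511]
tool_rot: [-2.641, 1.565, -3.071]
force: [1.7, -0.9, -2.8]
gripper_width: 0.579
time_s: 5.2
position: [0.4431, -0.1683, 0.351]
tool_rot: [-3.076, 1.565, 2.774]
force: [-0.8, 0.1, -1.9]
gripper_width: 0.583
tcp [ 0.4431 -0.1683  0.351 ] t 5.2
time_s: 5.88
position: [0.4441, -0.2755, 0.3526]
tool_rot: [2.839, 1.567, 2.409]
force: [-0.7, 0.5, -2.6]
gripper_width: 0.58
tcp [ 0.4441 -0.2755  0.3526] t 5.875
```

View pics/w3.png

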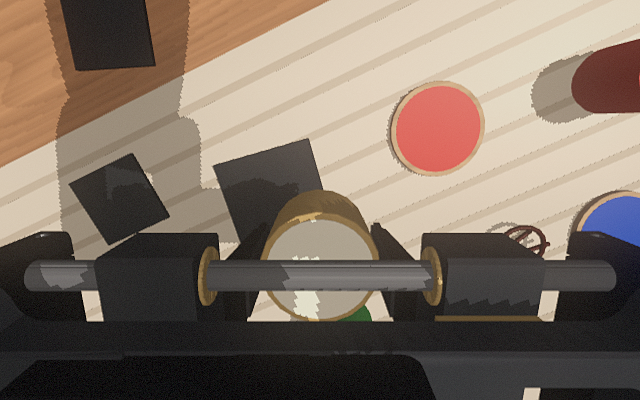

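View pics/t2.png

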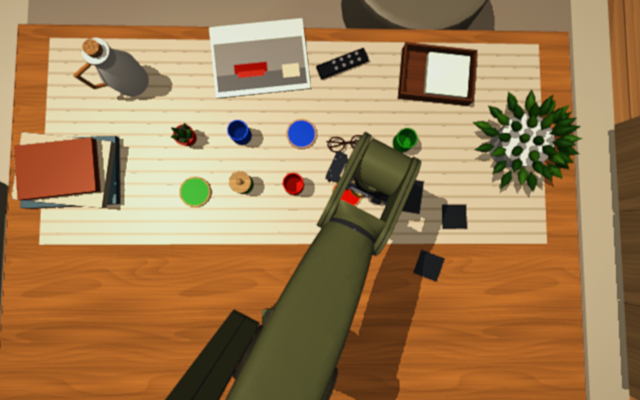

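Wrist view: slate corners at (214,166) and (308,139), held candle below, red coaster at (438,128).

```bash
python3 - <<'E'
from m import *
c,im=load("t2");m=cm2(im[:,:,::-1].copy(),"green",(194,191));print("green coaster top",fit(c,m,COAST,back(c,(194,191),0)))
c,im=load("w3");p=back(c,(438,128),.008)
m=cm2(im[:,:,::-1].copy(),"red",(438,128));print("red coaster wrist",fit(c,m,COAST,p),m.sum())
a=back(c,(214,166),.008);b=back(c,(308,139),.008);print(a,b,np.hypot(*(b-a)))
u=(b-a)/np.hypot(*(b-a));n=np.array([-u[1],u[0]])
print("slate",(a+b)/2+n*.05,(a+b)/2-n*.05)
E
```

```text
green coaster top (array([0.44396086, 0.30408382]), np.float64(0.1491300745650373))
red coaster wrist (array([ 0.43856659, -0.14560339]), np.float64(0.03973699078358584)) 5657.0
[ 0.37886557 -0.3595211 ] [ 0.39388951 -0.26340636] 0.09728185952692722
slate [ 0.33697741 -0.30374187] [ 0.43577767 -0.31918559]
```

```bash
python3 -m inch '{"slide":[[-0.8,-4.4,0],[0,0,-4],[0,0,-4],[0,0,-3],[0,0,-2]],"yaw":[0,0,0,0,0],"gripper":[0.3,0.3,0.3,0.3,0.3]}'; python3 -m inch '{"slide":[[0,0,-0.3],[0,0,0],[0,0,0],[0,0,0],[0,0,0]],"yaw":[0,0,0,0,0],"gripper":[0.3,0.3,0.3,0.3,0.3]}'
```

```text
time_s: 6.55
position: [0.4364, -0.3185, 0.2225]
tool_rot: [2.805, 1.568, 2.376]
force: [-0.5, 0.5, -2.5]
gripper_width: 0.584
time_s: 7.18
position: [0.437, -0.3203, 0.2224]
tool_rot: [-0.324, 1.57, -0.754]
force: [0.1, 0.4, -1.6]
gripper_width: 0.583
```

```bash
python3 -m inch '{"slide":[[0,0,-0.2],[0,0,-0.2],[0,0,-0.2],[0,0,-0.1],[0,0,0]],"yaw":[0,0,0,0,0],"gripper":[0.3,0.3,0.3,0.3,0.3]}'; python3 -m inch '{"slide":[[0,0,0],[0,0,0],[0,0,0],[0,0,0],[0,0,0]],"yaw":[0,0,0,0,0],"gripper":[0.3,0.3,0.3,0.3,0.3]}'
```

```text
time_s: 7.8
position: [0.437, -0.3202, 0.2154]
tool_rot: [3.085, 1.57, 2.655]
force: [-2.8, 2.3, 5.0]
gripper_width: 0.577
time_s: 8.43
position: [0.4369, -0.3202, 0.2154]
tool_rot: [-2.974, 1.571, 2.88]
force: [-3.6, 2.1, 4.9]
gripper_width: 0.581
```

Contact (+5 N, as at the pick). Release and rise.

```bash
python3 -m inch '{"slide":[[0,0,0],[0,0,0],[0,0,0],[0,0,0],[0,0,0]],"yaw":[0,0,0,0,0],"gripper":[1,1,1,1,1]}'; python3 -m inch '{"slide":[[0,0,2],[0,0,5],[0,0,5],[0,0,5],[0,0,2]],"yaw":[0,0,0,0,0],"gripper":[1,1,1,1,1]}'
python3 -m inch '{"slide":[[3,0,0],[3,0,0],[3,0,0],[0,0,0],[0,0,0]],"yaw":[0,0,0,0,0],"gripper":[1,1,1,1,1]}'
python3 -c "
from m import *
shot('wrist','w4')"
```

```text
time_s: 9.05
position: [0.4369, -0.3202, 0.2147]
tool_rot: [-1.32, 1.571, -1.75]
force: [-0.1, -0.1, -0.0]
gripper_width: 0.991
time_s: 9.68
position: [0.4372, -0.3204, 0.4087]
tool_rot: [-0.299, 1.565, -0.728]
force: [-0.2, -0.2, -0.1]
gripper_width: 1.001
time_s: 10.3
position: [0.5263, -0.3201, 0.4034]
tool_rot: [3.058, 1.568, 2.628]
force: [-0.4, 0.5, 0.4]
gripper_width: 1.001
tcp [ 0.5263 -0.3201  0.4034] t 10.3
```

View pics/w4.png

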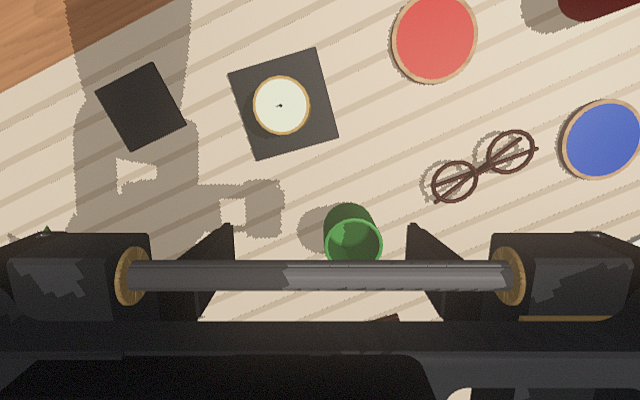

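```bash
python3 - <<'E'
from m import *
c,im=load("w4")
q=[back(c,p,.008) for p in((228,72),(316,47),(339,136),(257,160))]
print("slate",np.mean(q,0),"candle",back(c,(281,105),.058))
m=cm2(im[:,:,::-1].copy(),"green",(353,230));p,e=fit(c,m,CUP,(.592,-.315));print("cup",p,e)
overlay("w4",[sil(c,p,CUP)],(220,40,220,230),2.6,"w4b")
E
```

```text
slate [ 0.43425912 -0.3185966 ] candle [ 0.43670152 -0.31839895]
cup [ 0.58828767 -0.31049859] 0.4737891182963251
```

View pics/w4b.png

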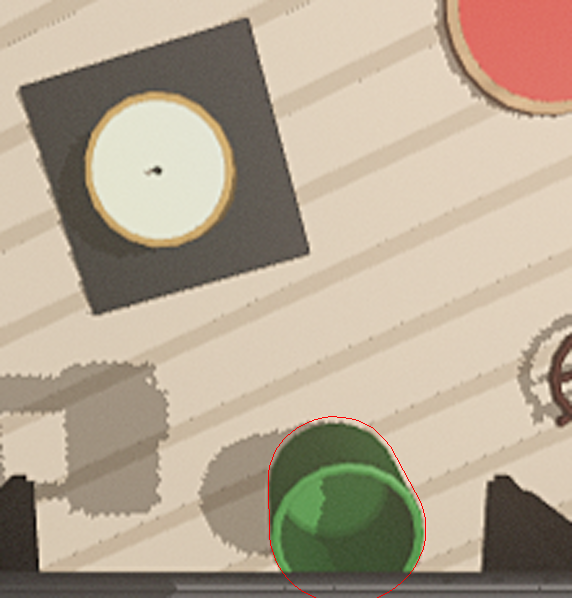

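```bash
python3 -m inch '{"slide":[[4,0.7,0],[2.4,0,0],[0,0,-4],[0,0,-5],[0,0,-5]],"yaw":[0,0,0,0,0],"gripper":[1,1,1,1,1]}'; python3 -m inch '{"slide":[[0,0,-4],[0,0,-0.8],[0,0,0],[0,0,0],[0,0,0]],"yaw":[0,0,0,0,0],"gripper":[1,1,1,0.3,0.3]}';python3 -m inch '{"slide":[[0,0,0],[0,0,0],[0,0,0],[0,0,0],[0,0,0]],"yaw":[0,0,0,0,0],"gripper":[0.3,0.3,0.3,0.3,0.3]}'
```

```text
time_s: 10.98
position: [0.5899, -0.3133, 0.2638]
tool_rot: [-0.404, 1.57, -0.834]
force: [0.0, -0.2, -0.0]
gripper_width: 0.997
time_s: 11.6
position: [0.5915, -0.3136, 0.2192]
tool_rot: [-0.136, 1.567, -0.566]
force: [-0.3, 0.4, 0.5]
gripper_width: 0.844
time_s: 12.22
position: [0.5911, -0.3131, 0.2173]
tool_rot: [0.304, 1.57, -0.126]
force: [-1.2, 0.9, 5.0]
gripper_width: 0.634
```

```bash
python3 -m inch '{"slide":[[0,0,2],[0,0,5],[0,0,5],[0,0,2],[-1,2,0]],"yaw":[0,0,0,0,0],"gripper":[0.3,0.3,0.3,0.3,0.3]}'; python3 -m inch '{"slide":[[-1,4,0],[-1,5,0],[-1,5,0],[-1,5,0],[-1,5,0]],"yaw":[0,0,0,0,0],"gripper":[0.3,0.3,0.3,0.3,0.3]}';python3 -m inch '{"slide":[[-1,5,0],[-1,5,0],[-1,5,0],[-1,5,0],[-1,5,0]],"yaw":[0,0,0,0,0],"gripper":[0.3,0.3,0.3,0.3,0.3]}';python3 -m inch '{"slide":[[-1,4,0],[-1,3,0],[-0.8,2,0],[0,0,0],[0,0,0]],"yaw":[0,0,0,0,0],"gripper":[0.3,0.3,0.3,0.3,0.3]}'
python3 -c "
from m import *
shot('wrist','w5')"
```

```text
time_s: 12.85
position: [0.5811, -0.294, 0.3591]
tool_rot: [-0.206, 1.567, -0.637]
force: [0.5, 0.9, -4.0]
gripper_width: 0.639
time_s: 13.48
position: [0.5298, -0.0516, 0.3552]
tool_rot: [-2.886, 1.568, 2.967]
force: [0.5, -0.3, -2.0]
gripper_width: 0.638
time_s: 14.1
position: [0.4798, 0.1982, 0.3554]
tool_rot: [-2.279, 1.569, -2.709]
force: [0.8, -0.2, -1.9]
gripper_width: 0.641
time_s: 14.72
position: [0.4527, 0.2864, 0.3558]
tool_rot: [-1.944, 1.569, -2.374]
force: [0.7, -0.4, -1.9]
gripper_width: 0.638
tcp [0.4527 0.2864 0.3558] t 14.725
```

View pics/w5.png

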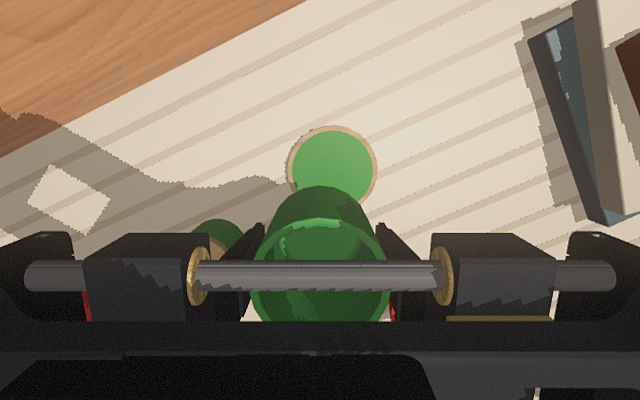

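```bash
python3 - <<'E'
from m import *
c,im=load("w5")
g=(.4430,.3045)
print(back(c,(332,171),.008))
overlay("w5",[sil(c,g,[(.046,.008)]),sil(c,g,[(.041,.008)])],(260,110,140,110),5,"w5b")
E
```

```text
[0.44210983 0.3054472 ]
```

View pics/w5b.png

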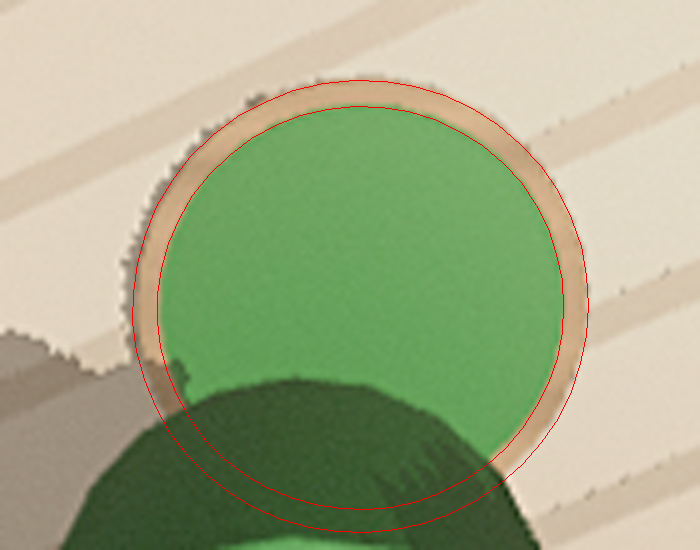

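```bash
python3 -m inch '{"slide":[[-1,1.8,0],[0,0,-4],[0,0,-4],[0,0,-3],[0,0,-1]],"yaw":[0,0,0,0,0],"gripper":[0.3,0.3,0.3,0.3,0.3]}'; python3 -m inch '{"slide":[[0,0,-0.2],[0,0,-0.2],[0,0,-0.2],[0,0,0],[0,0,0]],"yaw":[0,0,0,0,0],"gripper":[0.3,0.3,0.3,0.3,0.3]}'
```

```text
time_s: 15.4
position: [0.4424, 0.3036, 0.2344]
tool_rot: [-2.167, 1.566, -2.598]
force: [0.3, -0.1, -2.2]
gripper_width: 0.638
time_s: 16.02
position: [0.4429, 0.305, 0.2312]
tool_rot: [0.882, 1.57, 0.453]
force: [-1.1, -0.6, -2.3]
gripper_width: 0.64
```

```bash
python3 -m inch '{"slide":[[0,0,-0.2],[0,0,-0.2],[0,0,-0.2],[0,0,0],[0,0,0]],"yaw":[0,0,0,0,0],"gripper":[0.3,0.3,0.3,0.3,0.3]}'; python3 -m inch '{"slide":[[0,0,0],[0,0,0],[0,0,0],[0,0,0],[0,0,0]],"yaw":[0,0,0,0,0],"gripper":[0.3,0.3,0.3,0.3,0.3]}'
```

```text
time_s: 16.65
position: [0.4429, 0.3049, 0.2252]
tool_rot: [-1.949, 1.571, -2.379]
force: [-3.4, -2.0, 5.0]
gripper_width: 0.636
time_s: 17.27
position: [0.4429, 0.3049, 0.2252]
tool_rot: [-1.844, 1.571, -2.274]
force: [-1.8, -1.5, 5.7]
gripper_width: 0.639
```

```bash
python3 -m inch '{"slide":[[0,0,0],[0,0,0],[0,0,0],[0,0,0],[0,0,0]],"yaw":[0,0,0,0,0],"gripper":[1,1,1,1,1]}'; python3 -m inch '{"slide":[[0,0,2],[0,0,5],[0,0,5],[0,0,5],[0,0,2]],"yaw":[0,0,0,0,0],"gripper":[1,1,1,1,1]}'
python3 -m inch '{"slide":[[4,-4,0],[4,-4,0],[2,-3,0],[0,0,0],[0,0,0]],"yaw":[0,0,0,0,0],"gripper":[1,1,1,1,1]}'
python3 -c "
from m import *
shot('wrist','w6')"
```

```text
time_s: 17.9
position: [0.4429, 0.3049, 0.2247]
tool_rot: [0.898, 1.571, 0.468]
force: [0.0, -0.4, 0.0]
gripper_width: 0.993
time_s: 18.52
position: [0.4432, 0.3051, 0.4187]
tool_rot: [0.934, 1.565, 0.504]
force: [-0.6, 0.1, 0.2]
gripper_width: 0.998
time_s: 19.15
position: [0.5425, 0.1951, 0.4135]
tool_rot: [-2.683, 1.569, -3.113]
force: [-0.2, -0.8, -1.0]
gripper_width: 1.001
tcp [0.5425 0.1951 0.4135] t 19.15
```

View pics/w6.png

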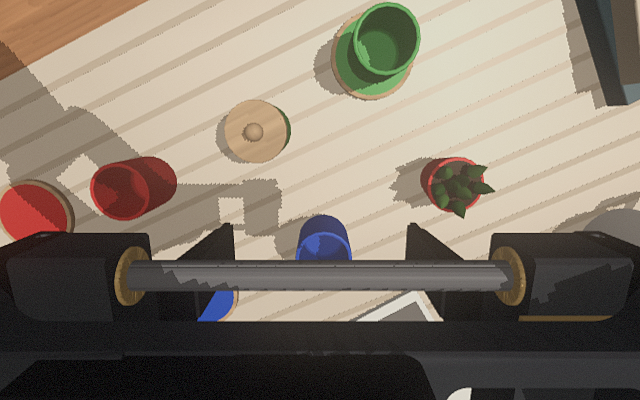

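```bash
python3 - <<'E'
from m import *
c,im=load("w6");r=im[:,:,::-1].copy();hs=[]
g=(.443,.3045);k=back(c,(386,39),.083);print("green rim centre",k)
hs+=[sil(c,g,[(.046,.008)]),sil(c,k,CUP,.008)]
m=cm2(r,"red",(133,190));p,e=fit(c,m,CUP,(.4615,.0105));print("red cup",p,e);hs.append(sil(c,p,CUP))
m=cm2(r,"blue",(325,240));
f=lambda p:np.abs(render(sil(c,p,CUP),m.shape)-m)[:258].sum()
from scipy.optimize import minimize
s=minimize(f,(.611,.167),method="Nelder-Mead",options=dict(initial_simplex=[(.611,.167),(.62,.167),(.611,.175)]));print("blue cup",s.x,s.fun/m.sum());hs.append(sil(c,s.x,CUP))
overlay("w6",hs,(80,0,400,270),2,"w6b")
E
```

```text
green rim centre [0.44270696 0.30527051]
red cup [0.46194946 0.01351433] 0.06930616612006606
blue cup [0.61530223 0.1674869 ] 0.10290296577787547
```

View pics/w6b.png

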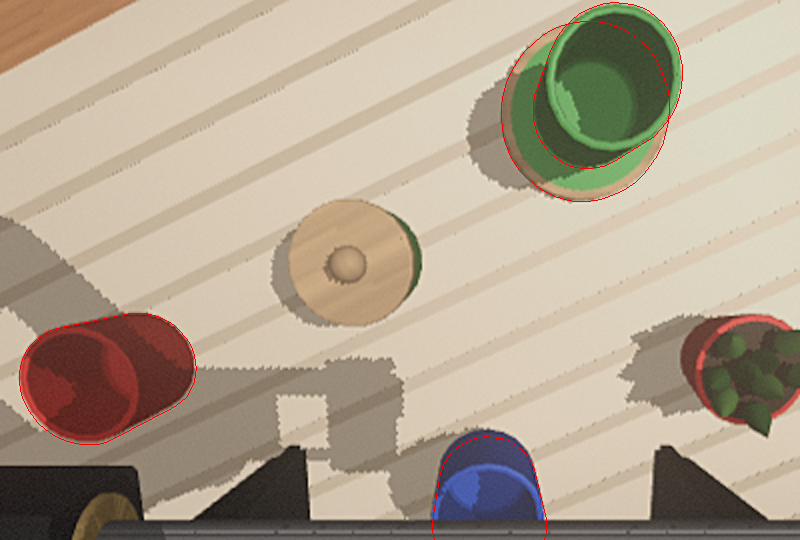

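```bash
python3 -m inch '{"slide":[[4,-1.8,0],[2.9,-1,0],[0,0,-5],[0,0,-5],[0,0,-5]],"yaw":[0,0,0,0,0],"gripper":[1,1,1,1,1]}'; python3 -m inch '{"slide":[[0,0,-4],[0,0,-0.8],[0,0,0],[0,0,0],[0,0,0]],"yaw":[0,0,0,0,0],"gripper":[1,1,1,0.3,0.3]}';python3 -m inch '{"slide":[[0,0,0],[0,0,0],[0,0,0],[0,0,0],[0,0,0]],"yaw":[0,0,0,0,0],"gripper":[0.3,0.3,0.3,0.3,0.3]}'
```

```text
time_s: 19.82
position: [0.6111, 0.1682, 0.2633]
tool_rot: [1.14, 1.57, 0.712]
force: [0.4, -0.7, 0.6]
gripper_width: 1.0
time_s: 20.45
position: [0.6126, 0.1671, 0.219]
tool_rot: [0.603, 1.567, 0.173]
force: [-0.3, 0.4, 0.6]
gripper_width: 0.847
time_s: 21.08
position: [0.612, 0.1669, 0.2172]
tool_rot: [0.396, 1.57, -0.034]
force: [-1.0, -0.7, 3.7]
gripper_width: 0.618
```

```bash
python3 -m inch '{"slide":[[0,0,2],[0,0,5],[0,0,5],[0,0,2],[0,-2,0]],"yaw":[0,0,0,0,0],"gripper":[0.3,0.3,0.3,0.3,0.3]}'; python3 -m inch '{"slide":[[1,-4,0],[1,-5,0],[1,-4.5,0],[0,-2,0],[0,0,0]],"yaw":[0,0,0,0,0],"gripper":[0.3,0.3,0.3,0.3,0.3]}';python3 -m inch '{"slide":[[0,0,0],[0,0,0],[0,0,0],[0,0,0],[0,0,0]],"yaw":[0,0,0,0,0],"gripper":[0.3,0.3,0.3,0.3,0.3]}'
python3 - <<'E'
from m import *
shot('wrist','w7');c,im=load("w7")
for g in((.619,-.0087),):overlay("w7",[sil(c,g,[(.046,.008)]),sil(c,g,[(.041,.008)])],(240,90,200,140),4,"w7b")
E
```

```text
time_s: 21.7
position: [0.612, 0.1471, 0.3584]
tool_rot: [0.565, 1.568, 0.137]
force: [-0.2, -0.2, -2.5]
gripper_width: 0.616
time_s: 22.32
position: [0.6412, -0.0097, 0.3543]
tool_rot: [-2.874, 1.567, 2.977]
force: [-0.6, 1.6, -1.8]
gripper_width: 0.617
time_s: 22.95
position: [0.6419, -0.0079, 0.3569]
tool_rot: [0.344, 1.571, -0.086]
force: [-0.3, -0.1, -2.2]
gripper_width: 0.611
tcp [ 0.6419 -0.0079  0.3569] t 22.95
```

View pics/w7b.png

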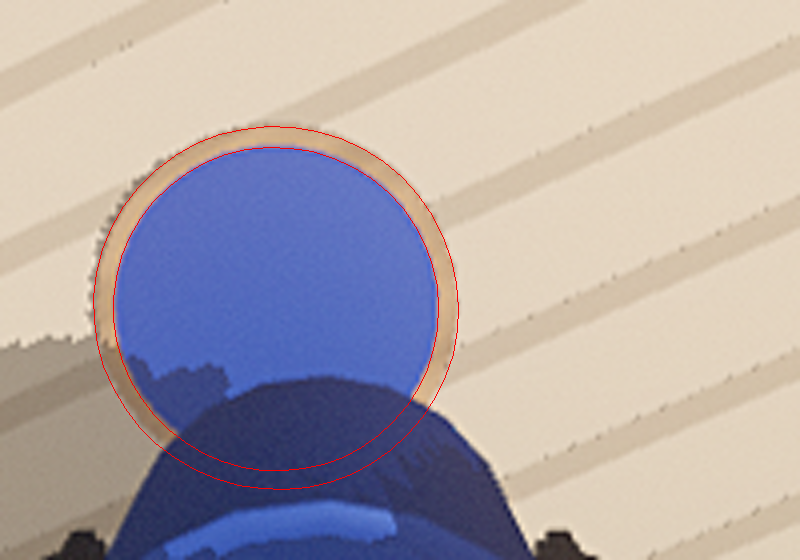

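```bash
python3 -m inch '{"slide":[[-2.3,-0.1,0],[0,0,-4],[0,0,-4],[0,0,-3],[0,0,-1]],"yaw":[0,0,0,0,0],"gripper":[0.3,0.3,0.3,0.3,0.3]}'; python3 -m inch '{"slide":[[0,0,-0.2],[0,0,-0.2],[0,0,-0.2],[0,0,-0.2],[0,0,-0.2]],"yaw":[0,0,0,0,0],"gripper":[0.3,0.3,0.3,0.3,0.3]}';python3 -m inch '{"slide":[[0,0,-0.2],[0,0,0],[0,0,0],[0,0,0],[0,0,0]],"yaw":[0,0,0,0,0],"gripper":[0.3,0.3,0.3,0.3,0.3]}'
```

```text
time_s: 23.62
position: [0.618, -0.0091, 0.2343]
tool_rot: [-2.812, 1.567, 3.041]
force: [-0.1, 0.2, -1.2]
gripper_width: 0.613
time_s: 24.25
position: [0.6189, -0.0092, 0.227]
tool_rot: [0.274, 1.57, -0.155]
force: [0.2, 0.4, -1.3]
gripper_width: 0.615
time_s: 24.88
position: [0.619, -0.0092, 0.2251]
tool_rot: [0.334, 1.57, -0.096]
force: [-1.1, 0.0, 2.5]
gripper_width: 0.621
```

```bash
python3 -m inch '{"slide":[[0,0,0],[0,0,0],[0,0,0],[0,0,0],[0,0,0]],"yaw":[0,0,0,0,0],"gripper":[1,1,1,1,1]}'; python3 -m inch '{"slide":[[0,0,2],[0,0,5],[0,0,5],[0,0,5],[0,0,2]],"yaw":[0,0,0,0,0],"gripper":[1,1,1,1,1]}'
python3 -c "
from m import *
shot('wrist','w8')"
python3 -m inch '{"slide":[[-4,0,0],[-4,1,0],[-4,1,0],[0,0,0],[0,0,0]],"yaw":[0,0,0,0,0],"gripper":[1,1,1,1,1]}'
python3 - <<'E'
from m import *
shot('wrist','w9');c,im=load("w9")
m=cm2(im[:,:,::-1].copy(),"red",(320,190));p,e=fit(c,m,CUP,(.462,.0125));print("red cup",p,e,m.sum());overlay("w9",[sil(c,p,CUP)],(0,0,640,400),1.2,"w9b")
E
```

```text
time_s: 25.5
position: [0.6189, -0.0091, 0.2247]
tool_rot: [2.016, 1.571, 1.587]
force: [-0.2, -0.2, 1.7]
gripper_width: 0.995
time_s: 26.12
position: [0.6192, -0.0091, 0.4207]
tool_rot: [0.324, 1.563, -0.105]
force: [-0.5, -0.4, 1.2]
gripper_width: 0.998
tcp [ 0.6192 -0.0091  0.4207] t 26.125
time_s: 26.8
position: [0.499, 0.0108, 0.4139]
tool_rot: [-2.65, 1.57, -3.08]
force: [-0.2, 1.0, -0.2]
gripper_width: 1.002
tcp [0.499  0.0108 0.4139] t 26.8
red cup [0.46116937 0.01257283] 0.07875002510393028 2929.0
```

View pics/w9b.png

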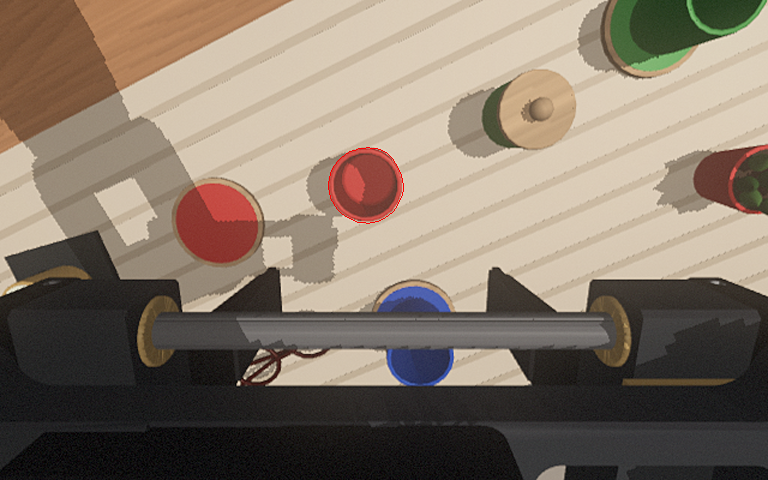

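View pics/w8.png

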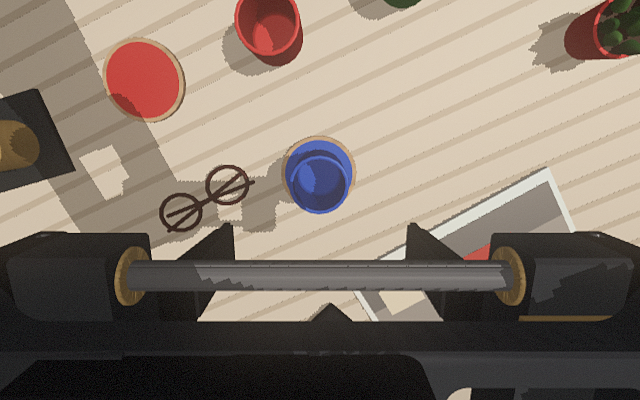

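```bash
python3 -m inch '{"slide":[[-2.5,0.1,0],[-1.2,0.1,0],[0,0,-5],[0,0,-5],[0,0,-5]],"yaw":[0,0,0,0,0],"gripper":[1,1,1,1,1]}'; python3 -m inch '{"slide":[[0,0,-4],[0,0,-0.8],[0,0,0],[0,0,0],[0,0,0]],"yaw":[0,0,0,0,0],"gripper":[1,1,1,0.3,0.3]}';python3 -m inch '{"slide":[[0,0,0],[0,0,0],[0,0,0],[0,0,0],[0,0,0]],"yaw":[0,0,0,0,0],"gripper":[0.3,0.3,0.3,0.3,0.3]}'
```

```text
time_s: 27.48
position: [0.4623, 0.0127, 0.2636]
tool_rot: [0.333, 1.569, -0.097]
force: [0.0, -0.2, -0.4]
gripper_width: 1.001
time_s: 28.1
position: [0.4627, 0.0128, 0.2186]
tool_rot: [0.346, 1.567, -0.084]
force: [-0.1, -0.2, 0.4]
gripper_width: 0.842
time_s: 28.72
position: [0.462, 0.0127, 0.2172]
tool_rot: [-0.914, 1.57, -1.343]
force: [-2.0, -0.6, 4.4]
gripper_width: 0.629
```

```bash
python3 -m inch '{"slide":[[0,0,2],[0,0,5],[0,0,5],[0,0,2],[0,-2,0]],"yaw":[0,0,0,0,0],"gripper":[0.3,0.3,0.3,0.3,0.3]}'; python3 -m inch '{"slide":[[-1,-4,0],[-1,-5,0],[-0.3,-3.4,0],[0,-1.5,0],[0,0,0]],"yaw":[0,0,0,0,0],"gripper":[0.3,0.3,0.3,0.3,0.3]}';python3 -m inch '{"slide":[[0,0,-4],[0,0,-4],[0,0,-3],[0,0,-1],[0,0,0]],"yaw":[0,0,0,0,0],"gripper":[0.3,0.3,0.3,0.3,0.3]}'
python3 - <<'E'
from m import *
shot('wrist','w10');c,im=load("w10");g=(.439,-.146)
overlay("w10",[sil(c,g,[(.046,.008)]),sil(c,g,[(.041,.008)])],(160,60,300,200),2.6,"w10b")
E
```

```text
time_s: 29.35
position: [0.4622, -0.0067, 0.3585]
tool_rot: [0.517, 1.567, 0.089]
force: [0.4, -0.3, -1.6]
gripper_width: 0.632
time_s: 29.98
position: [0.4388, -0.1464, 0.356]
tool_rot: [2.658, 1.569, 2.227]
force: [-0.1, 0.3, -2.3]
gripper_width: 0.627
time_s: 30.6
position: [0.439, -0.1454, 0.2366]
tool_rot: [2.923, 1.57, 2.494]
force: [-0.6, -0.1, -1.8]
gripper_width: 0.633
tcp [ 0.439  -0.1454  0.2366] t 30.6
```

View pics/w10b.png

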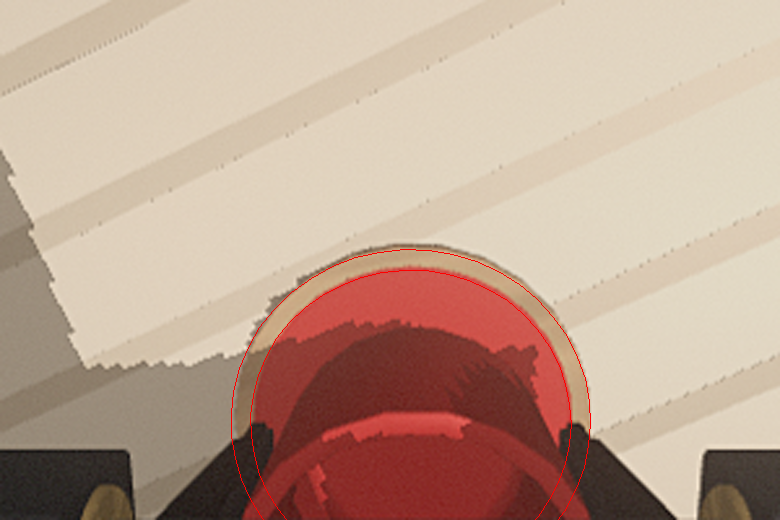

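Aligned with the red coaster. I'll lower the last 12 mm.

```bash
python3 -m inch '{"slide":[[0,0,-0.3],[0,0,-0.2],[0,0,-0.2],[0,0,-0.2],[0,0,-0.2]],"yaw":[0,0,0,0,0],"gripper":[0.3,0.3,0.3,0.3,0.3]}';python3 -m inch '{"slide":[[0,0,-0.1],[0,0,0],[0,0,0],[0,0,0],[0,0,0]],"yaw":[0,0,0,0,0],"gripper":[0.3,0.3,0.3,0.3,0.3]}'
```

```text
time_s: 31.28
position: [0.4388, -0.1462, 0.2256]
tool_rot: [-3.071, 1.571, 2.782]
force: [0.8, -0.9, -2.8]
gripper_width: 0.627
time_s: 31.9
position: [0.439, -0.1462, 0.2253]
tool_rot: [-2.25, 1.571, -2.68]
force: [-3.4, 0.7, 4.7]
gripper_width: 0.633
```

```bash
python3 -m inch '{"slide":[[0,0,0],[0,0,0],[0,0,0],[0,0,0],[0,0,0]],"yaw":[0,0,0,0,0],"gripper":[1,1,1,1,1]}'; python3 -m inch '{"slide":[[0,0,2],[0,0,5],[0,0,5],[0,0,5],[0,0,3]],"yaw":[0,0,0,0,0],"gripper":[1,1,1,1,1]}'
python3 -m inch '{"slide":[[4,0,2],[4,0,2],[4,0,2],[0,0,0],[0,0,0]],"yaw":[0,0,0,0,0],"gripper":[1,1,1,1,1]}'
python3 -c "
from m import *
shot('wrist','w11')"
python3 -m inch '{"slide":[[-5,0,0],[-5,0,0],[-5,0,0],[-5,0,0],[-5,0,0]],"yaw":[0,0,0,0,0],"gripper":[1,1,1,1,1]}'
python3 -m inch '{"slide":[[0,0,0],[0,0,0],[0,0,0],[0,0,0],[0,0,0]],"yaw":[0,0,0,0,0],"gripper":[1,1,1,1,1]}'
python3 -c "
from m import *
shot('scene','s11');shot('top','t11')"
```

```text
time_s: 32.52
position: [0.4389, -0.1461, 0.2247]
tool_rot: [0.036, 1.571, -0.394]
force: [-0.2, -0.3, -0.8]
gripper_width: 0.995
time_s: 33.15
position: [0.439, -0.1462, 0.4281]
tool_rot: [-0.008, 1.567, -0.438]
force: [0.2, 0.7, -0.2]
gripper_width: 1.001
time_s: 33.78
position: [0.5586, -0.1461, 0.4839]
tool_rot: [-2.982, 1.569, 2.872]
force: [-0.3, -0.2, -1.1]
gripper_width: 0.999
tcp [ 0.5586 -0.1461  0.4839] t 33.775
time_s: 34.45
position: [0.3065, -0.1456, 0.4836]
tool_rot: [-2.766, 1.57, 3.088]
force: [-0.5, -0.5, 1.1]
gripper_width: 1.0
time_s: 35.08
position: [0.3094, -0.1462, 0.4845]
tool_rot: [2.96, 1.57, 2.531]
force: [0.1, 0.4, 1.2]
gripper_width: 1.001
tcp [ 0.3094 -0.1462  0.4845] t 35.075
tcp [ 0.3093 -0.1462  0.4845] t 35.125
```

View pics/w11.png

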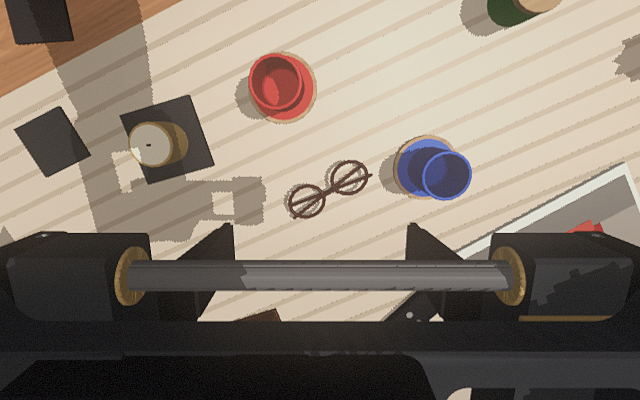

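View pics/s11.png

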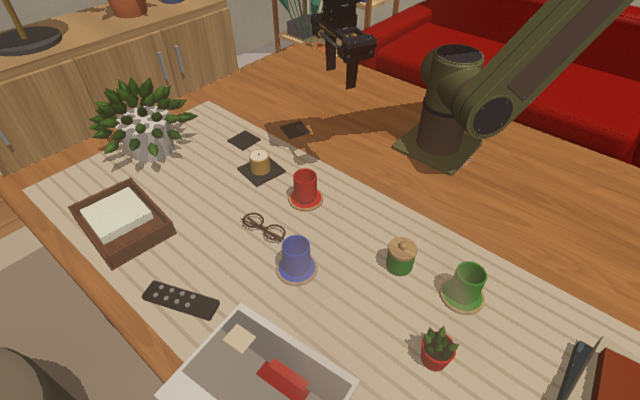

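View pics/t11.png

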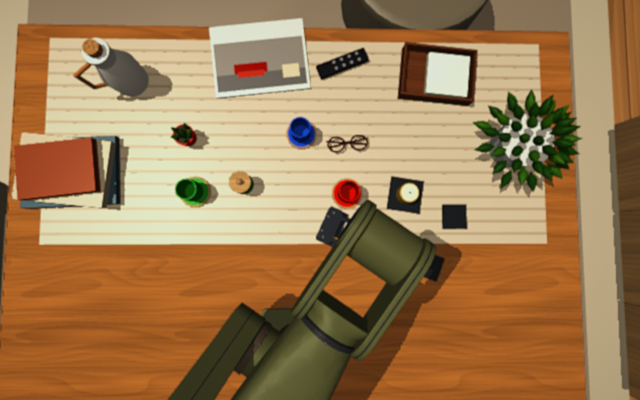

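All four stand where they should, and the jar and pot have not visibly moved. A numeric check of the centring comes next.

```bash
python3 - <<'E'
from m import *
c,im=load("w11")
O={"red":(.439,-.146),"blue":(.619,-.0085)}
hs=[]
for k,g in O.items(): hs+=[sil(c,g,[(.046,.008)]),sil(c,g,CUP,.008),sil(c,g,[(.03,.083)])]
s=(.4355,-.3195);hs+=[sil(c,s,TIN,.008),sil(c,s,[(.028,.058)])]
overlay("w11",hs,(110,30,380,190),2.1,"w11b")
E
```

```text
(no output)
```

View pics/w11b.png

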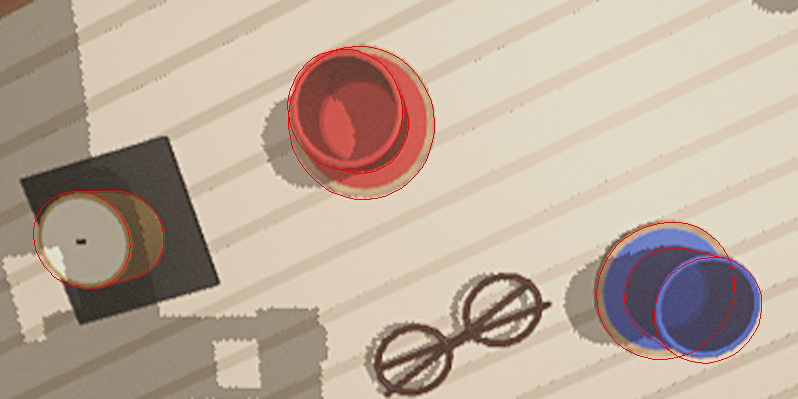

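All outlines match within about 2–3 mm, so I'm handing in.

```bash
python3 -c "
from station import robot
print(robot.finish_job())"
```

```text
the job is handed in; nothing more can be done
None
```

I moved the candle from the green coaster to the middle of the large slate. Then I stood the green, blue and red cups on the coasters of their own colour and handed the job in at about 35 s of robot time. The hand-in itself gives no verdict.

**Centring:** In the last wrist image, the ideal-pose outlines for the red cup, blue cup and candle matched to about 2–3 mm. The green cup was checked right after it was placed: its rim was about 1 mm off the coaster's centre. It was only in view, not measured again, at the end. The limit is 13 mm.

**Other objects:** The jar and pot looked unmoved in the final scene and top pictures, judged by eye. Each item was let go only after the force reading showed it resting on its mat. The arm finished clear of everything with the gripper open.

**Disagreements between measurements:**
- The first scene-camera fits of the blue cup and blue coaster did not converge, so I did not use them.
- The cameras differed by up to about 6 mm on the green cup's starting position; I used a value in between.
- A wrist fit of the partly hidden blue cup was about 4 mm off, so I mostly followed the top camera's value.

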